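# Sweep the sprue offcuts into the scrap pan

## Robot

A 7-joint arm with a two-finger parallel gripper is mounted at the origin on the work surface. World frame = base frame: x ahead of the robot, y to its left, z up, the work surface at z = 0. Lengths are in m, angles in rad, forces in N, time in s.
With the tool pointing down it reaches from about 0.4 to 0.85 m from the base axis. Payload 6.9 kg.
Tool frame: the origin (TCP) lies midway between the tips of the shut fingers; the grasp point (between the pads) lies 19 mm behind it; z points along the fingers, y is the line along which they close (so a half turn about z gives the same grasp; the last joint's range is limited). The gripper opens to 85 mm and grips with 20 to 120 N. Pads are 22 mm wide; open, the fingers measure 114 mm over their backs; the gripper's body (76 mm by 85 mm) begins 54 mm behind the grasp point. The pads swing forward as they close: fully open they stand 13 mm farther back than shut.
Start: joints at [1.292, 0.507, -0.238, 1.5, 0.126, 1.149, -0.155], TCP at [0.234, -0.58, 0.231] pointing down, gripper open.
Joint ranges: [-3.08, 3.08], [-0.24, 2.05], [-1.43, 1.35], [0, 2.5], [-1.52, 4.66], [0.17, 1.96], [-2.89, 2.89]. Speed limits (rad/s): [2.39, 2.39, 3.14, 3.14, 3.14, 3.14, 3.14].

## Interface

Orientations are given as a unit quaternion [w, x, y, z].
In Python, from bench import r, optics, order gives the robot as it stands. The module is installed in compiled form; this text tells all that it offers.
- The arm moves only by the tool send_rows, never from a script. Its argument "targets" is a list of rows, each an object with "dp": the shift along the tool's x, y, z in cm, a list of three; "rotation": the turn, a rotation vector about the tool's x, y, z in rad, a list of three; "hand": the closure, from -1 (fully open) to 1 (shut). In form: [{"dp": [x, y, z], "rotation": [ax, ay, az], "hand": hand}, ...]. A call has 1 to 5 rows; each row shifts and turns the commanded pose from where the row before left it, along the tool's axes as they then stand; what a row does not reach is not made up. A row lasts 1/8 s, in which the tool goes at most 62.5 mm and 10.7 degrees, less where a joint would pass 70% of its speed; a pose out of reach is approached as far as the arm can. A call with a gripper value outside its range is refused whole. The fingers move at their own pace and stop on an object; "newtons" is the grip in N (left out, the last holds). Time passes only in rows, so rows that do not move let the fingers close. It gives the time, the measured TCP pose, the force, the opening and the grip force at its end, in the units of the state.
- r.sense(): the state, without advancing time (a new reading comes with each control period).
- optics.camera(name): name is "scene" or "top" or "wrist"; returns (picture, depth): 384x512x3 uint8, red, green, blue; 384x512 float32, m along the optical axis (not along the pixel's ray), 0 where there is no reading.
- optics.camera_params(name): a dict with "fx", "fy", "cx", "cy" (pixels), "rvec" (rotation vector, rad) and "tvec" (3), from world to camera coordinates, as OpenCV has them. Camera axes: x right, y down, z forward; pixel columns grow to the right and rows downward; lengths in m; the calibration is good to about 2 mm. A picture is of the moment at which its call begins: read the wrist's pose just before it. camera_params takes no time and is no camera call; for the wrist camera it gives the pose at the moment of the call.
- order.sign_off(): hands the job in; it is judged then, once.
The state is a dict: "time": time; "qpos": joint angles; "joint_vel": joint speeds; "joint_efforts": joint torques, N m; "tool_pos": TCP position; "orientation": TCP orientation; "wrist_force": force on the tool from outside, world axes, zero at the start; "torque": the same for the moment, N m; "gripper_width": opening from 0.0 (shut) to 1.0 (fully open); "grip_force": force on a finger pad.
Only numpy, scipy, OpenCV 4.12 (cv2) and the standard library are available. Lean on these libraries where they do the work, as an engineer would, in place of code of your own. Each camera call takes 0.05 s, during which the arm holds its last target. There are 200 camera calls.

## Task

Sweep the three sprue offcuts (the straight, the L-shaped and the T-shaped bit of bare bar) across the cutting mat and through the open side of the scrap pan with the fingers, until each lies wholly inside and none pokes out of the mouth. Only push them along the mat, do not pick them up, and leave the good kit parts and the other things on the mat where they are.

Things in the scene. Friction and masses are not known exactly. Their poses are not given: they have to be found in the camera images.
- scrap_pan: bare aluminium scrap pan like a dustpan, fixed; walls 30 mm high, 3 mm thick on three sides, inside 140 mm wide, 100 mm deep; 4th side (mouth) fully open, floor level with the mat, no step. Round handle sticks out 85 mm behind the back wall. Origin: middle of the mouth line, on the mat's top; +x level INTO the pan (mouth x = 0, back wall 0.100), y along the mouth (side walls at +-0.070), z up
- mat: flat dark green cutting mat with a grid, fixed, 460 (x) x 750 mm (y), under all the work and the pan; its top is 3 mm above the bench (z = 0.003). Origin: centre of its underside
- offcut_straight: Loose, about 10 to 25 g, 9 mm thick (top 12 mm above the bench as it lies on the mat). Straight piece of sprue, olive-grey plastic, 46 x 9 mm; origin at the centre of its underside, x along its length
- offcut_elbow: Loose, about 10 to 25 g, 9 mm thick (top 12 mm above the bench as it lies on the mat). L-shaped piece of sprue, olive-grey plastic, 36 x 33 mm overall, bars 9 mm wide; origin: centre of the overall rectangle, underside
- offcut_tee: Loose, about 10 to 25 g, 9 mm thick (top 12 mm above the bench as it lies on the mat). T-shaped piece of sprue, olive-grey plastic, 44 mm bar with a stem, 30 mm overall across the bar, bars 9 mm wide; origin: centre of the overall rectangle within 1 mm, underside; stem towards its +y
- straight_a (a point): middle of one end face of the straight offcut, at half its thickness
- straight_b (a point): middle of the other end face of the straight offcut, at half its thickness
- elbow_a (a point): middle of one end face of the L-shaped offcut, at half its thickness
- elbow_b (a point): middle of the other end face of the L-shaped offcut, at half its thickness
- elbow_corner (a point): outer corner of the L of the L-shaped offcut, at half its thickness
- tee_a (a point): middle of one end face of the T-shaped offcut, at half its thickness
- tee_b (a point): middle of the other end face of the T-shaped offcut, at half its thickness
- tee_stem (a point): end face of the stem of the T-shaped offcut, at half its thickness
- turret: good kit part: olive-grey solid turret, a blunt cone 58 mm across and 26 mm high with a small hatch disc on top (to 31 mm); loose, 60 g. Origin: centre of underside. Must stay where it is
- wheel: good kit part: olive-grey round wheel lying flat, 50 mm across, 13 mm high, hub to 16 mm; loose, 40 g. Origin: centre of underside. Must stay
- hull: good kit part: olive-grey open tub 150 x 70 mm, 39 mm high; loose. Origin: centre of underside, x along its length. Must stay
- paint_jar: small glass paint jar, 38 mm across, 42 mm high, white cap; loose. Origin: centre of underside. Must stay
- glue_bottle: white glue bottle, 36 mm across, 75 mm high; loose. Origin: centre of underside. Must stay
- cutters: side cutters lying flat with two black handles, about 110 mm long and 50 mm wide, 12 mm high; loose. Origin: pivot, underside; jaws towards its +y. Must stay
- file: flat file with wooden handle, 160 mm long, 16 mm wide, 12 mm high; loose. Origin: where blade (+y) meets handle (-y), underside. Must stay

How it is judged:
By the outcome, as a careful person would: the job done as asked, in the order asked, and still so for the second after the job is handed in, with the robot touching nothing.
It also fails if it takes over 72 s, if anything falls off the work surface, if the arm or the gripper's body presses on something with over 40 N, if the wrist force passes 120 N, or if a joint passes its speed limit or range.

## Working session

There is one attempt and no reset: what is moved stays moved. The work goes in short steps, Python scripts to look and compute and a tool call to move; the robot and the scene stay as the last step left them, time stands still between calls to the robot, and variables do not carry over. Pictures are saved under pics/ and viewed, at most 10 in all, crops included, and the job is handed in when it is done.

Besides the shell and the picture viewer there is one more tool, called after "Emit:" as name([rows], argument=value, ...), one row to a line, values as JSON. send_rows: Moves the arm, as the interface text tells. Its arguments: {"type":"object","properties":{"targets":{"type":"array","items":{"type":"object","properties":{"dp":{"type":"array","items":{"type":"number"}},"rotation":{"type":"array","items":{"type":"number"}},"hand":{"type":"number"}}}},"newtons":{"type":"number"}},"required":["targets"]}

```bash
mkdir -p pics; cat > h.py <<'E'
import numpy as np, cv2
from scipy.spatial.transform import Rotation as R
from bench import r, optics, order
def cam(n):
    p=optics.camera_params(n); im,d=optics.camera(n)
    return im[:,:,::-1].copy(),d,p
def ray(p,uv,z):
    M=cv2.Rodrigues(np.array(p['rvec'],float))[0]; t=np.array(p['tvec'],float).ravel()
    uv=np.atleast_2d(uv).astype(float)
    d=np.c_[(uv[:,0]-p['cx'])/p['fx'],(uv[:,1]-p['cy'])/p['fy'],np.ones(len(uv))]@M
    c=-M.T@t
    return c+d*((z-c[2])/d[:,2])[:,None]
def proj(p,X):
    K=np.array([[p['fx'],0,p['cx']],[0,p['fy'],p['cy']],[0,0,1]])
    return cv2.projectPoints(np.atleast_2d(X).astype(float),np.array(p['rvec'],float),np.array(p['tvec'],float),K,None)[0][:,0]
E
python3 - <<'E'
from h import *
s=r.sense(); print(s['time'],s['tool_pos'],s['orientation'])
for n in('scene','top'):
    im,d,p=cam(n); cv2.imwrite(f'pics/{n}0.png',cv2.resize(im,(800,600),interpolation=cv2.INTER_CUBIC)); np.savez(f'{n}0.npz',im=im,d=d,**{k:np.array(v) for k,v in p.items()})
    print(n,ray(p,[[0,0],[511,0],[511,383],[0,383]],0.003).round(3).tolist())
E
```

```text
0.0 [ 0.23376878 -0.57909066  0.23044585] [-8.67136128e-04  9.81643851e-01  1.90721165e-01 -1.86584749e-04]
scene [[-1.553, -2.114, 0.003], [-2.015, 1.341, 0.003], [0.963, 0.358, 0.003], [1.059, -0.419, 0.003]]
top [[1.036, 0.563, 0.003], [1.059, -0.715, 0.003], [0.151, -0.639, 0.003], [0.14, 0.466, 0.003]]
```

View pics/top0.png

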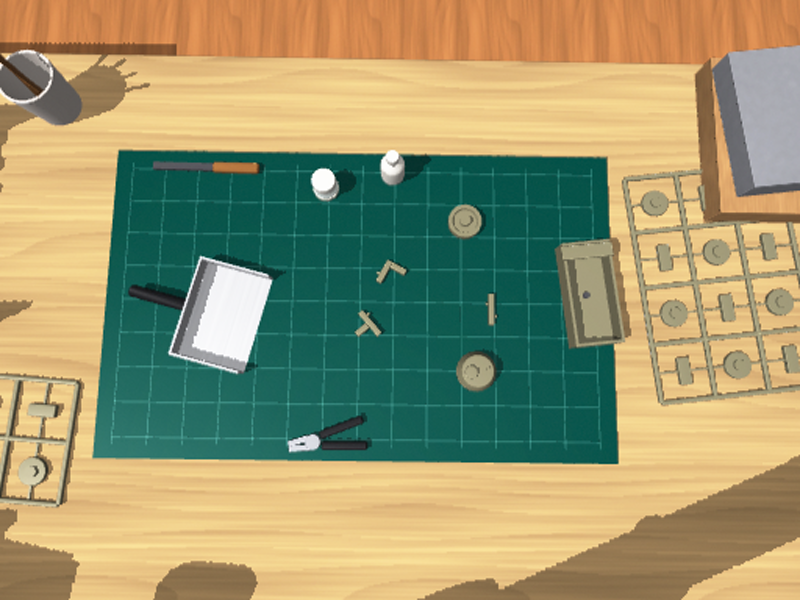

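View pics/scene0.png

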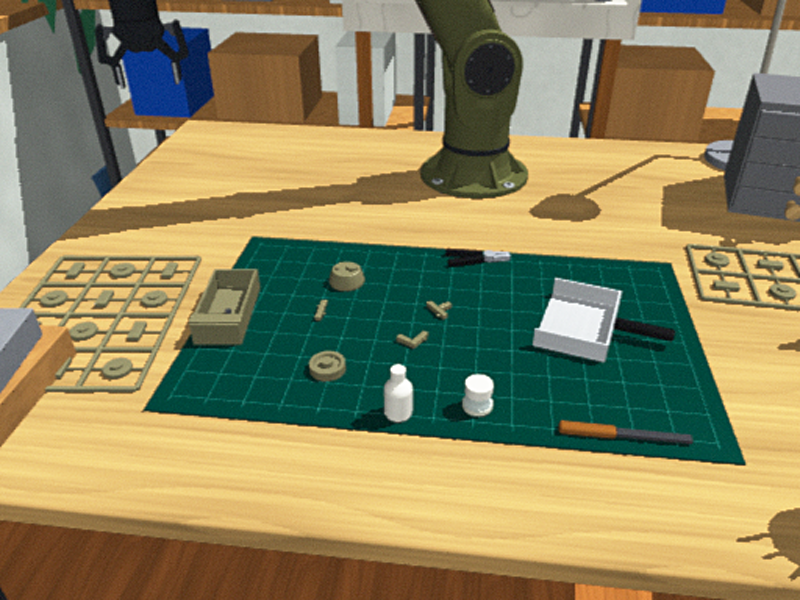

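The top view shows the straight at (491,309), the elbow at (390,270) and the tee at (369,323). The pan is at left, with its mouth running from (272,275) to (243,372). The wheel is at (465,221), the turret at (477,371), and the cutters at (330,437). Next I'll measure these.

```bash
cat >> h.py <<'E'
def pieces(im,p,zt=0.012):
    """olive blobs on the mat -> contours projected at top height"""
    hsv=cv2.cvtColor(im,cv2.COLOR_BGR2HSV)
    m=((hsv[...,0]<40)&(hsv[...,1]>30)&(hsv[...,2]>60)).astype(np.uint8)
    out=[]
    for c in cv2.findContours(m,cv2.RETR_EXTERNAL,cv2.CHAIN_APPROX_NONE)[0]:
        if cv2.contourArea(c)<25: continue
        X=ray(p,c[:,0],zt)[:,:2]
        if X.max()>2 or X[:,0].min()<.3 or X[:,0].max()>.84 or abs(X[:,1]).max()>.42: continue
        rc=cv2.minAreaRect((X*1000).astype(np.float32))
        out.append((rc,X))
    return out
def show(im,p):
    for rc,X in pieces(im,p): print('c',np.round(rc[0]).tolist(),'size',np.round(rc[1]).tolist(),'ang',round(rc[2]),'px',len(X))
E
python3 - <<'E'
from h import *
z=np.load('top0.npz'); im=z['im']; p={k:z[k] for k in('fx','fy','cx','cy','rvec','tvec')}
show(im,p)
f=0.64
print('mat',ray(p,np.array([[119,151],[606,157],[617,463],[94,457]])*f,0.003).round(3).tolist())
print('pan rims z.033: mouthA,B, backB,A',ray(p,np.array([[272,275],[243,372],[170,354],[202,257]])*f,0.033).round(3).tolist())
# pan mask
hsv=cv2.cvtColor(im,cv2.COLOR_BGR2HSV); m=((hsv[...,1]<40)&(hsv[...,2]>90)).astype(np.uint8)
for c in cv2.findContours(m,cv2.RETR_EXTERNAL,cv2.CHAIN_APPROX_SIMPLE)[0]:
    if cv2.contourArea(c)>1000: 
        a=cv2.approxPolyDP(c,4,True)[:,0]; print(a.tolist(),ray(p,a,0.033).round(3)[:,:2].tolist(),ray(p,a,0.003).round(3)[:,:2].tolist())
print('cutters',ray(p,np.array([[289,446],[365,418],[368,446],[320,430]])*f,0.012).round(3).tolist())
cv2.imwrite('pics/crop0.png',cv2.resize(im[140:290,90:410],(800,375),interpolation=cv2.INTER_CUBIC))
p2=optics.camera_params('wrist');s=r.sense();print(R.from_quat(np.roll(s['orientation'],-1)).as_matrix().round(3),s['gripper_width'])
E
```

```text
mat [[0.788, 0.355, 0.003], [0.79, -0.394, 0.003], [0.331, -0.393, 0.003], [0.331, 0.353, 0.003]]
pan rims z.033: mouthA,B, backB,A [[0.592, 0.105, 0.033], [0.453, 0.14, 0.033], [0.477, 0.244, 0.033], [0.617, 0.207, 0.033]]
[[128, 164], [108, 226], [155, 238], [173, 178]] [[0.618, 0.21], [0.478, 0.245], [0.453, 0.141], [0.588, 0.107]] [[0.625, 0.221], [0.48, 0.257], [0.454, 0.149], [0.593, 0.114]]
[[0, 41], [2, 61], [35, 79], [49, 74], [50, 61], [26, 34], [4, 37], [28, 57], [24, 62]] [[0.91, 0.529], [0.86, 0.519], [0.817, 0.438], [0.83, 0.407], [0.862, 0.407], [0.929, 0.47], [0.92, 0.521], [0.871, 0.459], [0.858, 0.468]] [[0.927, 0.551], [0.875, 0.541], [0.831, 0.457], [0.844, 0.424], [0.877, 0.425], [0.947, 0.49], [0.938, 0.543], [0.887, 0.479], [0.874, 0.488]]
[[511, 29], [469, 33], [456, 44], [472, 125], [511, 117]] [[0.961, -0.686], [0.949, -0.584], [0.921, -0.551], [0.721, -0.576], [0.742, -0.668]] [[0.981, -0.708], [0.968, -0.603], [0.938, -0.568], [0.731, -0.594], [0.753, -0.689]]
cutters [[0.35, 0.075, 0.012], [0.391, -0.032, 0.012], [0.352, -0.037, 0.012], [0.373, 0.032, 0.012]]
[[ 0.927  0.374 -0.001]
 [ 0.374 -0.927  0.001]
 [-0.    -0.002 -1.   ]] 1.0023522866797048
```

View pics/crop0.png

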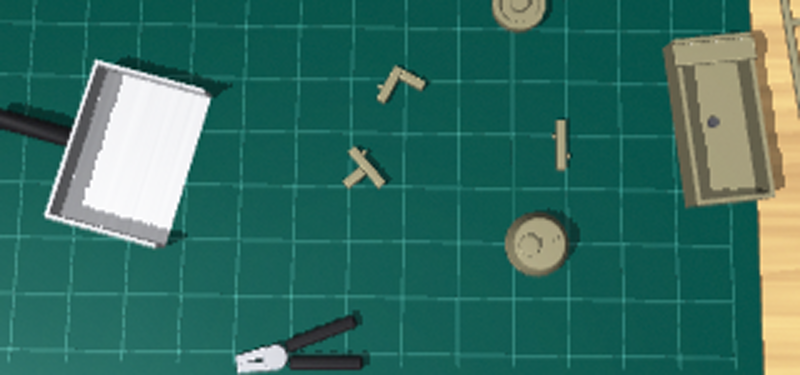

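The crop confirms the pieces and the pan, but my olive mask missed them, so I'll fix it.

```bash
python3 - <<'E'
from h import *
z=np.load('top0.npz'); im=z['im']; hsv=cv2.cvtColor(im,cv2.COLOR_BGR2HSV)
for u,v in((314,198),(305,238),(297,141),(250,168),(340,200)): print(hsv[v,u],end=' ')
E
python3 - <<'E'
import re
s=open('h.py').read()
s=s.replace("m=((hsv[...,0]<40)&(hsv[...,1]>30)&(hsv[...,2]>60)).astype(np.uint8)","m=((im[...,2].astype(int)-im[...,0]>8)).astype(np.uint8)")
s=s.replace("    if X.max()>2","    if len(X)==0 or abs(X).max()>2") if 0 else s
s+='''
M=np.array([.522,.124]); U=np.array([.245,.9695]); V=np.array([.9695,-.245])
def ab(X): X=np.atleast_2d(X)[:,:2]-M; return np.c_[X@U,X@V]
'''
open('h.py','w').write(s)
E
python3 - <<'E'
from h import *
z=np.load('top0.npz'); im=z['im']; p={k:z[k] for k in('fx','fy','cx','cy','rvec','tvec')}
show(im,p)
for rc,X in pieces(im,p):
    if max(rc[1])<55: print(cv2.boxPoints(rc).round().tolist(), cv2.approxPolyDP((X*1000).astype(np.float32)[:,None],4,True)[:,0].round().tolist(), (ab(np.array(rc[0])/1000)*1000).round())
print(proj(p,[[.56,-.22,.012]]))
E
```

```text
[ 26  61 168] [ 25  59 148] [ 25  61 167] [ 26  58 153] [ 86 225  85] [[317.17883841 193.39702672]]
```

```bash
sed -i 's/RETR_EXTERNAL,cv2.CHAIN_APPROX_NONE/RETR_LIST,cv2.CHAIN_APPROX_NONE/' h.py
python3 - <<'E'
from h import *
z=np.load('top0.npz'); im=z['im']; p={k:z[k] for k in('fx','fy','cx','cy','rvec','tvec')}
show(im,p)
for rc,X in pieces(im,p):
    if max(rc[1])<55: print(cv2.boxPoints(rc).round().tolist(), cv2.approxPolyDP((X*1000).astype(np.float32)[:,None],4,True)[:,0].round().tolist(), (ab(np.array(rc[0])/1000)*1000).round())
E
```

```text
c [460.0, -189.0] size [54.0, 54.0] ang 90 px 69
c [527.0, -32.0] size [34.0, 36.0] ang 1 px 48
c [550.0, -212.0] size [44.0, 11.0] ang 8 px 44
c [607.0, -62.0] size [26.0, 45.0] ang 20 px 49
c [682.0, -174.0] size [51.0, 47.0] ang 0 px 59
c [761.0, 173.0] size [15.0, 69.0] ang 1 px 68
c [756.0, -67.0] size [25.0, 37.0] ang 31 px 53
c [562.0, -20.0] size [465.0, 747.0] ang 0 px 1102
[[433.0, -216.0], [487.0, -216.0], [487.0, -162.0], [433.0, -162.0]] [[485.0, -201.0], [485.0, -178.0], [471.0, -164.0], [449.0, -164.0], [433.0, -180.0], [438.0, -207.0], [452.0, -216.0], [469.0, -216.0]] [[-319.   17.]]
[[510.0, -14.0], [510.0, -51.0], [545.0, -50.0], [544.0, -14.0]] [[544.0, -22.0], [528.0, -30.0], [514.0, -14.0], [510.0, -21.0], [522.0, -37.0], [510.0, -46.0], [513.0, -50.0], [542.0, -32.0]] [[-150.   43.]]
[[528.0, -210.0], [529.0, -221.0], [573.0, -215.0], [572.0, -204.0]] [[572.0, -210.0], [558.0, -206.0], [528.0, -210.0], [529.0, -215.0], [540.0, -219.0], [542.0, -215.0], [572.0, -215.0]] [[-319.  110.]]
[[588.0, -46.0], [603.0, -88.0], [627.0, -79.0], [612.0, -37.0]] [[608.0, -86.0], [620.0, -58.0], [608.0, -53.0], [603.0, -44.0], [591.0, -44.0], [594.0, -54.0], [610.0, -63.0], [601.0, -81.0]] [[-160.  128.]]
[[657.0, -151.0], [657.0, -197.0], [708.0, -197.0], [708.0, -150.0]] [[708.0, -181.0], [705.0, -162.0], [690.0, -150.0], [669.0, -153.0], [657.0, -172.0], [662.0, -188.0], [676.0, -197.0], [696.0, -195.0]] [[-250.  228.]]
[[736.0, -58.0], [754.0, -90.0], [776.0, -77.0], [757.0, -45.0]] [[775.0, -77.0], [767.0, -67.0], [765.0, -74.0], [752.0, -68.0], [760.0, -48.0], [742.0, -56.0], [740.0, -65.0], [742.0, -61.0], [745.0, -68.0], [750.0, -65.0], [762.0, -79.0]] [[-128.  274.]]
```

Measured centres (x, y in m): tee (.527,-.032), elbow (.607,-.062), straight (.550,-.212). The pan mouth middle is at (.522,.124), opening toward -y. The sizes match what was given. I'll use the half-closed fingers as a rake and push along world +y, in the order tee, elbow, straight.

Emit:
send_rows([
  {"dp": [4.5,-3.4,0],"rotation": [0,0,0],"hand": 0.5},
  {"dp": [4.5,-3.4,0],"rotation": [0,0,0],"hand": 0.5},
  {"dp": [4.5,-3.4,0],"rotation": [0,0,0],"hand": 0.5},
  {"dp": [4.5,-3.4,0],"rotation": [0,0,0],"hand": 0.5},
  {"dp": [4.5,-3.4,0],"rotation": [0,0,0],"hand": 0.5},
])

```text
time: 0.72
tool_pos: [0.3796, -0.3359, 0.2311]
orientation: [-0.0, 0.982, 0.191, -0.0]
wrist_force: [1.1, 0.4, 0.7]
gripper_width: 0.251
grip_force: 0.0
```

Emit:
send_rows([
  {"dp": [4.5,-3.4,0],"rotation": [0,0,0],"hand": 0.5},
  {"dp": [4.5,-3.4,0],"rotation": [0,0,0],"hand": 0.5},
  {"dp": [4.5,-3.4,2],"rotation": [0,0,0],"hand": 0.5},
  {"dp": [4.5,-3.4,3],"rotation": [0,0,0],"hand": 0.5},
  {"dp": [4.5,-3.4,3],"rotation": [0,0,0],"hand": 0.5},
])

```text
time: 1.35
tool_pos: [0.5234, -0.0965, 0.1517]
orientation: [0.0, 0.982, 0.19, 0.0]
wrist_force: [1.5, -1.3, 0.6]
gripper_width: 0.248
grip_force: 0.0
```

Emit:
send_rows([
  {"dp": [0,0,1],"rotation": [0,0,-0.17],"hand": 0.5},
  {"dp": [0,0,1],"rotation": [0,0,-0.17],"hand": 0.5},
  {"dp": [0,0,1],"rotation": [0,0,-0.17],"hand": 0.5},
  {"dp": [0,0,0],"rotation": [0,0,-0.17],"hand": 0.5},
  {"dp": [0,0,0],"rotation": [0,0,-0.17],"hand": 0.5},
])

```text
time: 1.98
tool_pos: [0.5224, -0.0978, 0.1221]
orientation: [-0.0, 0.814, 0.581, -0.0]
wrist_force: [0.2, -0.5, 0.9]
gripper_width: 0.253
grip_force: 0.0
```

Emit:
send_rows([
  {"dp": [0,0,0],"rotation": [0,0,-0.17],"hand": 0.5},
  {"dp": [0,0,0],"rotation": [0,0,-0.17],"hand": 0.5},
  {"dp": [0,0,0],"rotation": [0,0,0],"hand": 0.5},
])

```text
time: 2.35
tool_pos: [0.5224, -0.098, 0.1222]
orientation: [-0.001, 0.707, 0.708, -0.0]
wrist_force: [0.7, -0.8, -0.5]
gripper_width: 0.25
grip_force: 0.0
```

```bash
python3 - <<'E'
from h import *
im,d,p=cam('wrist'); cv2.imwrite('pics/w1.png',im); show(im,p)
for rc,X in pieces(im,p):
    if 20<max(rc[1])<60: print((cv2.approxPolyDP((X*1000).astype(np.float32)[:,None],3,True)[:,0]).round().tolist())
E
```

```text
c [536.0, -213.0] size [18.0, 15.0] ang 0 px 62
c [450.0, -176.0] size [48.0, 27.0] ang 52 px 118
c [680.0, -175.0] size [50.0, 60.0] ang 45 px 167
c [598.0, -65.0] size [36.0, 37.0] ang 61 px 158
c [521.0, -29.0] size [44.0, 32.0] ang 34 px 157
[[471.0, -162.0], [454.0, -160.0], [439.0, -170.0], [431.0, -186.0], [437.0, -197.0], [455.0, -191.0], [466.0, -178.0]]
[[665.0, -149.0], [653.0, -164.0], [656.0, -184.0], [672.0, -201.0], [694.0, -201.0], [707.0, -188.0], [704.0, -164.0], [683.0, -148.0]]
[[588.0, -45.0], [587.0, -52.0], [608.0, -64.0], [597.0, -84.0], [606.0, -88.0], [620.0, -61.0], [602.0, -51.0], [601.0, -46.0]]
[[540.0, -20.0], [527.0, -30.0], [513.0, -16.0], [507.0, -20.0], [521.0, -36.0], [509.0, -46.0], [512.0, -52.0], [537.0, -33.0], [541.0, -34.0], [545.0, -25.0]]
```

View pics/w1.png

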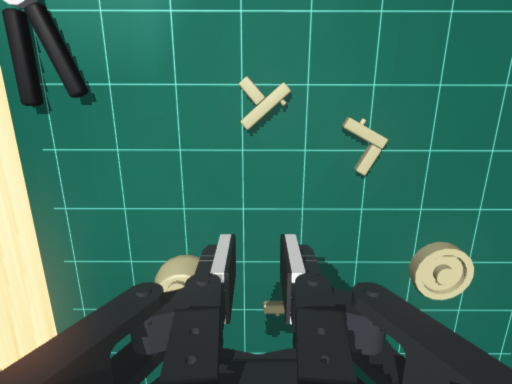

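The wrist view shows the tee at (265,103) and the elbow at (366,145), and their positions agree with the top view. I'll lower the rake behind the tee.

Emit:
send_rows([
  {"dp": [0,0.3,5],"rotation": [0,0,0],"hand": 0.5},
  {"dp": [0,0,4.5],"rotation": [0,0,0],"hand": 0.5},
  {"dp": [0,0,1.5],"rotation": [0,0,0],"hand": 0.5},
  {"dp": [0,0,0.5],"rotation": [0,0,0],"hand": 0.5},
  {"dp": [0,0,0],"rotation": [0,0,0],"hand": 0.5},
])

```text
time: 3.02
tool_pos: [0.5265, -0.0978, 0.0086]
orientation: [0.001, 0.706, 0.708, 0.0]
wrist_force: [0.6, -0.3, 1.0]
gripper_width: 0.249
grip_force: 0.0
```

Emit:
send_rows([
  {"dp": [0,0,0.3],"rotation": [0,0,0],"hand": 0.5},
  {"dp": [2,0,0],"rotation": [0,0,0],"hand": 0.5},
  {"dp": [2,0,0],"rotation": [0,0,0],"hand": 0.5},
  {"dp": [2,0,0],"rotation": [0,0,0],"hand": 0.5},
  {"dp": [2,0,0],"rotation": [0,0,0],"hand": 0.5},
])

```text
time: 3.65
tool_pos: [0.526, -0.0174, 0.0054]
orientation: [0.001, 0.706, 0.708, 0.0]
wrist_force: [0.5, -0.2, 0.9]
gripper_width: 0.256
grip_force: 0.1
```

```bash
python3 - <<'E'
from h import *
im,d,p=cam('wrist'); cv2.imwrite('pics/w2.png',im); show(im,p); print(r.sense()['tool_pos'])
E
```

```text
c [536.0, 8.0] size [33.0, 44.0] ang 84 px 318
[ 0.52620912 -0.01375491  0.00573243]
```

View pics/w2.png

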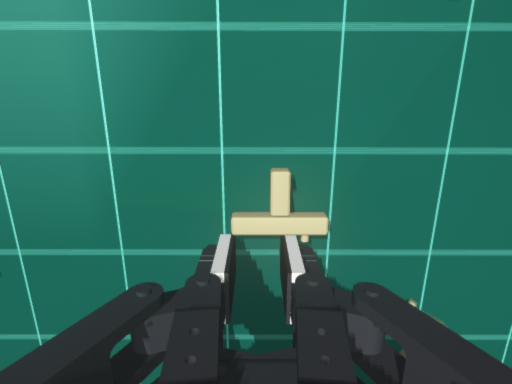

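The tee lies flush on the rake, bar at (280,223) with its stem ahead. I'll push it on into the pan.

Emit:
send_rows([
  {"dp": [2,-0.15,0],"rotation": [0,0,0],"hand": 0.5},
  {"dp": [2,-0.15,0],"rotation": [0,0,0],"hand": 0.5},
  {"dp": [2,-0.15,0],"rotation": [0,0,0],"hand": 0.5},
  {"dp": [2,-0.15,0],"rotation": [0,0,0],"hand": 0.5},
  {"dp": [2,-0.15,0],"rotation": [0,0,0],"hand": 0.5},
])

```text
time: 4.32
tool_pos: [0.5182, 0.0821, 0.0053]
orientation: [0.001, 0.706, 0.708, 0.0]
wrist_force: [0.4, -0.8, 0.2]
gripper_width: 0.249
grip_force: 0.0
```

Emit:
send_rows([
  {"dp": [2,-0.15,0],"rotation": [0,0,0],"hand": 0.5},
  {"dp": [2,-0.15,0],"rotation": [0,0,0],"hand": 0.5},
  {"dp": [2,-0.15,0],"rotation": [0,0,0],"hand": 0.5},
  {"dp": [1.5,-0.15,0],"rotation": [0,0,0],"hand": 0.5},
  {"dp": [0.5,0,0],"rotation": [0,0,0],"hand": 0.5},
])

```text
time: 4.95
tool_pos: [0.5116, 0.1628, 0.005]
orientation: [0.0, 0.706, 0.708, 0.0]
wrist_force: [-0.5, -0.5, -0.2]
gripper_width: 0.249
grip_force: 0.1
```

Emit:
send_rows([
  {"dp": [-2,0,0],"rotation": [0,0,0],"hand": 0.5},
  {"dp": [-2,0,-4],"rotation": [0,0,0],"hand": 0.5},
  {"dp": [-4,1,-3],"rotation": [0,0,0],"hand": 0.5},
  {"dp": [-5,2,-2],"rotation": [0,0,0],"hand": 0.5},
  {"dp": [-5,2,0],"rotation": [0,0,0],"hand": 0.5},
])

```text
time: 5.58
tool_pos: [0.5634, -0.0202, 0.0966]
orientation: [0.001, 0.706, 0.708, 0.001]
wrist_force: [0.2, -0.2, -0.3]
gripper_width: 0.252
grip_force: 0.0
```

```bash
python3 - <<'E'
from h import *
im,d,p=cam('top'); show(im,p); print(r.sense()['tool_pos'])
im,d,p=cam('wrist'); cv2.imwrite('pics/w3.png',im)
for rc,X in pieces(im,p):
    print(rc, X.min(0),X.max(0))
    if 20<max(rc[1])<60: print((cv2.approxPolyDP((X*1000).astype(np.float32)[:,None],3,True)[:,0]).round().tolist())
E
```

```text
c [523.0, 181.0] size [36.0, 36.0] ang 50 px 59
c [550.0, -213.0] size [44.0, 11.0] ang 8 px 45
c [682.0, -174.0] size [51.0, 47.0] ang 0 px 59
[ 0.56516575 -0.03001598  0.09500218]
((472.7589111328125, -193.29629516601562), (32.802738189697266, 8.3737211227417), 46.027442932128906) [ 0.4586755  -0.20260803] [ 0.4811334 -0.1785857]
[[481.0, -179.0], [459.0, -202.0], [469.0, -203.0], [476.0, -196.0]]
((445.4118347167969, -165.10572814941406), (25.38787841796875, 4.6132025718688965), 40.8444938659668) [ 0.43643304 -0.17493939] [ 0.45552844 -0.15739811]
[[456.0, -157.0], [439.0, -168.0], [437.0, -175.0]]
((679.8135375976562, -164.49166870117188), (7.2269816398620605, 30.91936492919922), 47.10089874267578) [ 0.66919447 -0.17749362] [ 0.68883555 -0.1524291 ]
[[670.0, -152.0], [670.0, -160.0], [689.0, -177.0], [683.0, -163.0]]
((747.642333984375, -72.9354248046875), (17.822355270385742, 44.289302825927734), 38.435874938964844) [ 0.73346361 -0.09119197] [ 0.7602609  -0.05004983]
[[741.0, -50.0], [734.0, -58.0], [735.0, -70.0], [760.0, -91.0], [755.0, -68.0], [738.0, -56.0]]
((604.8594360351562, -58.07770538330078), (22.155797958374023, 43.81310272216797), 36.241363525390625) [ 0.58573448 -0.0819315 ] [ 0.62040793 -0.04233514]
[[589.0, -42.0], [587.0, -52.0], [607.0, -63.0], [604.0, -72.0], [609.0, -82.0], [620.0, -61.0], [603.0, -50.0], [601.0, -44.0]]
((730.7652587890625, 28.897789001464844), (5.888969898223877, 25.274839401245117), 12.435072898864746) [0.7270407  0.01719087] [0.73636184 0.04187278]
[[731.0, 42.0], [729.0, 25.0], [736.0, 17.0]]
((716.1422729492188, 32.397804260253906), (15.473774909973145, 36.29093551635742), 6.626695156097412) [0.70818736 0.0152664 ] [0.7259215 0.0512407]
[[721.0, 51.0], [710.0, 43.0], [708.0, 34.0], [711.0, 23.0], [726.0, 15.0], [716.0, 21.0], [711.0, 34.0]]
```

View pics/w3.png

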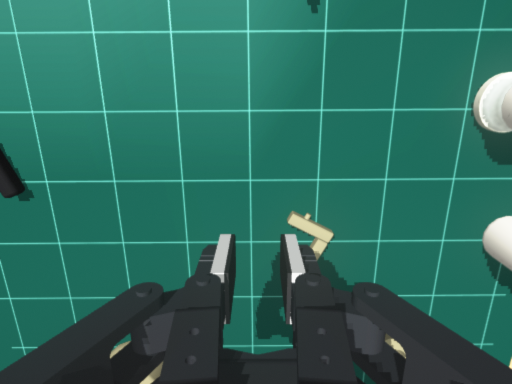

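The tee is inside the pan at (.523,.181), about 55 mm past the mouth. The elbow is unmoved, at (310,235) in the wrist view. Next I'll approach it with the rake turned about 21°.

Emit:
send_rows([
  {"dp": [-4.2,2.9,0],"rotation": [0,0,0],"hand": 0.5},
  {"dp": [-4.2,2.9,0],"rotation": [0,0,0],"hand": 0.5},
  {"dp": [0,0,0],"rotation": [0,0,-0.18],"hand": 0.5},
  {"dp": [0,0,0],"rotation": [0,0,-0.18],"hand": 0.5},
  {"dp": [0,0,4],"rotation": [0,0,0],"hand": 0.5},
])

```text
time: 6.3
tool_pos: [0.6221, -0.1022, 0.0564]
orientation: [0.002, 0.567, 0.823, 0.001]
wrist_force: [0.8, -0.2, -0.2]
gripper_width: 0.248
grip_force: 0.0
```

Emit:
send_rows([
  {"dp": [0,0,3.5],"rotation": [0,0,0],"hand": 0.5},
  {"dp": [0,0,1],"rotation": [0,0,0],"hand": 0.5},
  {"dp": [0,0,0],"rotation": [0,0,0],"hand": 0.5},
])

```text
time: 6.68
tool_pos: [0.62, -0.1016, 0.0095]
orientation: [-0.0, 0.568, 0.823, -0.0]
wrist_force: [-0.5, -0.4, 1.3]
gripper_width: 0.25
grip_force: 0.0
```

Emit:
send_rows([
  {"dp": [0,0,0.4],"rotation": [0,0,0],"hand": 0.5},
  {"dp": [1.5,0,0],"rotation": [0,0,0],"hand": 0.5},
  {"dp": [1.5,0,0],"rotation": [0,0,0],"hand": 0.5},
  {"dp": [1.5,0,0],"rotation": [0,0,0],"hand": 0.5},
  {"dp": [1.5,0,0],"rotation": [0,0,0],"hand": 0.5},
])

```text
time: 7.3
tool_pos: [0.5985, -0.044, 0.0059]
orientation: [0.0, 0.568, 0.823, 0.0]
wrist_force: [-0.1, -0.5, 0.1]
gripper_width: 0.248
grip_force: 0.1
```

```bash
python3 - <<'E'
from h import *
im,d,p=cam('wrist'); cv2.imwrite('pics/w4.png',im); show(im,p); print(r.sense()['tool_pos'])
E
```

```text
c [737.0, -55.0] size [8.0, 11.0] ang 33 px 60
c [591.0, -17.0] size [36.0, 37.0] ang 34 px 300
[ 0.59786959 -0.04133201  0.00602932]
```

View pics/w4.png

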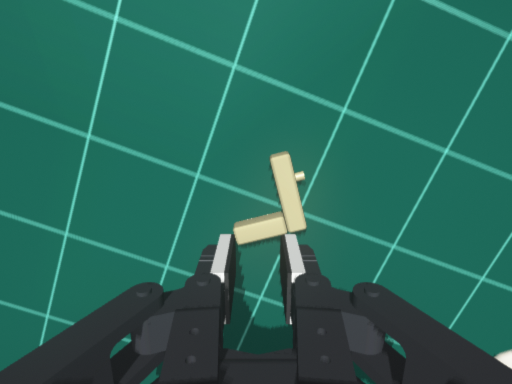

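The elbow sits stably between the two fingers, around (270,200). I'll carry on and then turn into the pan's heading.

Emit:
send_rows([
  {"dp": [2,0,0],"rotation": [0,0,0],"hand": 0.5},
  {"dp": [2,0,0],"rotation": [0,0,0],"hand": 0.5},
  {"dp": [2,0,0],"rotation": [0,0,0],"hand": 0.5},
  {"dp": [2,0,0],"rotation": [0,0,0],"hand": 0.5},
  {"dp": [2,0,0],"rotation": [0,0,0],"hand": 0.5},
])

```text
time: 7.98
tool_pos: [0.5631, 0.0488, 0.0056]
orientation: [0.0, 0.568, 0.823, 0.0]
wrist_force: [-0.7, 0.5, 0.3]
gripper_width: 0.25
grip_force: 0.0
```

Emit:
send_rows([
  {"dp": [2,0,0],"rotation": [0,0,0],"hand": 0.5},
  {"dp": [1.5,0,0],"rotation": [0,0,0.12],"hand": 0.5},
  {"dp": [1.5,0,0],"rotation": [0,0,0.12],"hand": 0.5},
  {"dp": [1.5,0,0],"rotation": [0,0,0.12],"hand": 0.5},
  {"dp": [1.5,0,0],"rotation": [0,0,0.12],"hand": 0.5},
])

```text
time: 8.6
tool_pos: [0.5452, 0.1259, 0.0057]
orientation: [0.0, 0.748, 0.663, -0.0]
wrist_force: [-0.0, 0.0, 0.0]
gripper_width: 0.253
grip_force: 0.0
```

```bash
python3 - <<'E'
from h import *
im,d,p=cam('wrist'); cv2.imwrite('pics/w5.png',im); show(im,p); s=r.sense();print(s['tool_pos'],s['wrist_force'],ab(s['tool_pos']))
E
```

```text
c [551.0, 153.0] size [41.0, 33.0] ang 90 px 297
c [522.0, 189.0] size [32.0, 43.0] ang 82 px 343
[0.54525463 0.12904406 0.00602317] [0.24431591 2.31284908 0.56808322] [[0.0105876  0.02130957]]
```

View pics/w5.png

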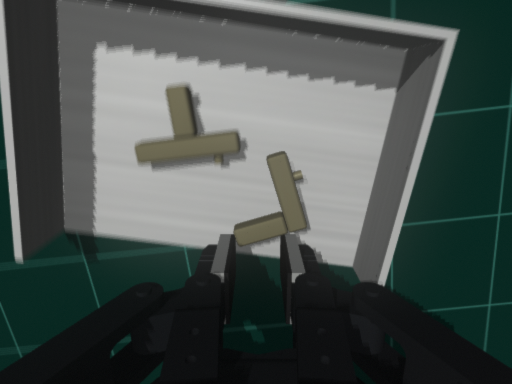

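The elbow is just inside the mouth at (270,200), to the right of the tee at (188,130), and clear of it. I'll push about 35 mm more and then retreat to behind the straight piece.

Emit:
send_rows([
  {"dp": [1,0.2,0],"rotation": [0,0,0],"hand": 0.5},
  {"dp": [1,0.2,0],"rotation": [0,0,0],"hand": 0.5},
  {"dp": [1,0.2,0],"rotation": [0,0,0],"hand": 0.5},
  {"dp": [0.5,0,0],"rotation": [0,0,0],"hand": 0.5},
  {"dp": [-1.5,0,0],"rotation": [0,0,0],"hand": 0.5},
])

```text
time: 9.28
tool_pos: [0.5537, 0.1457, 0.0056]
orientation: [-0.0, 0.746, 0.666, 0.001]
wrist_force: [0.1, -0.1, -0.1]
gripper_width: 0.252
grip_force: 0.0
```

Emit:
send_rows([
  {"dp": [-2,0,-4],"rotation": [0,0,-0.12],"hand": 0.5},
  {"dp": [-5,0,-2.5],"rotation": [0,0,0],"hand": 0.5},
  {"dp": [-6,0,0],"rotation": [0,0,0],"hand": 0.5},
  {"dp": [-6,0,0],"rotation": [0,0,0],"hand": 0.5},
  {"dp": [-6,0,0],"rotation": [0,0,0],"hand": 0.5},
])

```text
time: 9.9
tool_pos: [0.5509, -0.1093, 0.0706]
orientation: [0.0, 0.707, 0.708, -0.001]
wrist_force: [1.5, -0.5, -0.3]
gripper_width: 0.254
grip_force: 0.0
```

Emit:
send_rows([
  {"dp": [-6,0,0],"rotation": [0,0,0],"hand": 0.5},
  {"dp": [-6,0,0],"rotation": [0,0,0],"hand": 0.5},
  {"dp": [-4,0,0],"rotation": [0,0,0],"hand": 0.5},
  {"dp": [0,0,0],"rotation": [0,0,0],"hand": 0.5},
])

```text
time: 10.4
tool_pos: [0.5498, -0.272, 0.0697]
orientation: [0.0, 0.709, 0.705, -0.002]
wrist_force: [-0.5, 1.0, 1.0]
gripper_width: 0.251
grip_force: 0.0
```

```bash
python3 - <<'E'
from h import *
im,d,p=cam('top'); show(im,p); s=r.sense();print(s['tool_pos'],s['orientation'])
im,d,p=cam('wrist'); show(im,p)
E
```

```text
c [460.0, -189.0] size [54.0, 55.0] ang 1 px 69
c [523.0, 181.0] size [36.0, 36.0] ang 50 px 59
c [550.0, -212.0] size [44.0, 11.0] ang 8 px 44
c [562.0, 189.0] size [32.0, 38.0] ang 1 px 54
c [682.0, -174.0] size [51.0, 47.0] ang 0 px 59
c [761.0, 173.0] size [15.0, 69.0] ang 1 px 68
c [762.0, -64.0] size [25.0, 42.0] ang 60 px 60
c [562.0, -20.0] size [465.0, 749.0] ang 0 px 1183
[ 0.55057793 -0.26870114  0.06993352] [-3.67051683e-04  7.07772200e-01  7.06440190e-01 -7.96798926e-04]
c [628.0, -405.0] size [7.0, 28.0] ang 43 px 56
c [466.0, -402.0] size [22.0, 23.0] ang 90 px 92
c [736.0, -390.0] size [10.0, 22.0] ang 56 px 54
c [356.0, -397.0] size [35.0, 14.0] ang 53 px 90
c [652.0, -378.0] size [6.0, 28.0] ang 48 px 55
c [547.0, -352.0] size [53.0, 68.0] ang 4 px 268
c [627.0, -320.0] size [29.0, 71.0] ang 76 px 211
c [549.0, -214.0] size [46.0, 14.0] ang 7 px 191
c [457.0, -191.0] size [57.0, 63.0] ang 70 px 300
c [673.0, -178.0] size [40.0, 51.0] ang 12 px 272
```

The tee and elbow are in the pan, the kit parts are unmoved, and the straight piece is at (.550,-.213). I'll lower the rake behind it.

Emit:
send_rows([
  {"dp": [1.8,0,0],"rotation": [0,0,0],"hand": 0.5},
  {"dp": [0,0,4],"rotation": [0,0,0],"hand": 0.5},
  {"dp": [0,0,1.8],"rotation": [0,0,0],"hand": 0.5},
  {"dp": [0,0,0.6],"rotation": [0,0,0],"hand": 0.5},
  {"dp": [0,0,0],"rotation": [0,0,0],"hand": 0.5},
])

```text
time: 11.12
tool_pos: [0.5528, -0.247, 0.0068]
orientation: [-0.0, 0.706, 0.708, 0.0]
wrist_force: [0.3, 0.5, 1.1]
gripper_width: 0.246
grip_force: 0.0
```

Emit:
send_rows([
  {"dp": [1.5,-0.1,0.1],"rotation": [0,0,0],"hand": 0.5},
  {"dp": [2,-0.1,0],"rotation": [0,0,0],"hand": 0.5},
  {"dp": [2,-0.1,0],"rotation": [0,0,0],"hand": 0.5},
  {"dp": [2,0,0],"rotation": [0,0,0],"hand": 0.5},
  {"dp": [2,0,0],"rotation": [0,0,0],"hand": 0.5},
])

```text
time: 11.75
tool_pos: [0.5494, -0.1508, 0.0058]
orientation: [0.0, 0.706, 0.708, 0.0]
wrist_force: [0.4, 0.5, 0.2]
gripper_width: 0.252
grip_force: 0.1
```

```bash
python3 - <<'E'
from h import *
im,d,p=cam('wrist'); show(im,p); s=r.sense();print(s['tool_pos'],s['wrist_force'])
E
```

```text
c [478.0, -202.0] size [18.0, 4.0] ang 47 px 53
c [445.0, -181.0] size [77.0, 27.0] ang 35 px 281
c [661.0, -177.0] size [19.0, 56.0] ang 13 px 212
c [547.0, -134.0] size [46.0, 15.0] ang 6 px 250
[ 0.54964102 -0.14708875  0.00595518] [-0.99883457  3.26166176 -0.06817932]
```

The straight piece is centred on the rake. I'll continue.

Emit:
send_rows([
  {"dp": [2,0,0],"rotation": [0,0,0],"hand": 0.5},
  {"dp": [2,0,0],"rotation": [0,0,0],"hand": 0.5},
  {"dp": [2,0,0],"rotation": [0,0,0],"hand": 0.5},
  {"dp": [2,0,0],"rotation": [0,0,0],"hand": 0.5},
  {"dp": [2,0,0],"rotation": [0,0,0],"hand": 0.5},
])

```text
time: 12.42
tool_pos: [0.5489, -0.051, 0.0056]
orientation: [-0.0, 0.706, 0.708, 0.0]
wrist_force: [0.9, -1.0, -0.1]
gripper_width: 0.251
grip_force: 0.0
```

Emit:
send_rows([
  {"dp": [2,0,0],"rotation": [0,0,0],"hand": 0.5},
  {"dp": [2,0,0],"rotation": [0,0,0],"hand": 0.5},
  {"dp": [2,0,0],"rotation": [0,0,0],"hand": 0.5},
  {"dp": [2,0,0],"rotation": [0,0,0],"hand": 0.5},
  {"dp": [2,0,0],"rotation": [0,0,0],"hand": 0.5},
])

```text
time: 13.05
tool_pos: [0.5484, 0.049, 0.0056]
orientation: [-0.0, 0.706, 0.708, 0.0]
wrist_force: [0.2, 0.2, -0.3]
gripper_width: 0.245
grip_force: 0.0
```

```bash
python3 - <<'E'
from h import *
im,d,p=cam('wrist'); show(im,p); s=r.sense();print(s['tool_pos'],s['wrist_force'])
E
```

```text
c [546.0, 66.0] size [45.0, 15.0] ang 6 px 250
[0.54852951 0.05283637 0.00589678] [ 1.11853963  3.04052418 -0.54073171]
```

Emit:
send_rows([
  {"dp": [2,0,0],"rotation": [0,0,0],"hand": 0.5},
  {"dp": [2,0,0],"rotation": [0,0,0],"hand": 0.5},
  {"dp": [2,0,0],"rotation": [0,0,0],"hand": 0.5},
  {"dp": [2,0,0],"rotation": [0,0,0],"hand": 0.5},
  {"dp": [1,0,0],"rotation": [0,0,0],"hand": 0.5},
])

```text
time: 13.72
tool_pos: [0.5483, 0.1393, 0.0057]
orientation: [-0.0, 0.705, 0.709, 0.0]
wrist_force: [0.9, -0.7, -0.0]
gripper_width: 0.252
grip_force: 0.1
```

Emit:
send_rows([
  {"dp": [-1.5,0,0],"rotation": [0,0,0],"hand": 0.5},
  {"dp": [-3,0,-3],"rotation": [0,0,0],"hand": 0.5},
  {"dp": [-4,0,-5],"rotation": [0,0,0],"hand": 0.5},
  {"dp": [-4,0,-5],"rotation": [0,0,0],"hand": 0.5},
  {"dp": [-4,0,-3],"rotation": [0,0,0],"hand": 0.5},
])

```text
time: 14.35
tool_pos: [0.5489, -0.029, 0.1654]
orientation: [0.001, 0.707, 0.707, 0.0]
wrist_force: [1.1, 0.5, -0.5]
gripper_width: 0.249
grip_force: 0.0
```

```bash
python3 - <<'E'
from h import *
s=r.sense();print(s['tool_pos'],s['wrist_force'])
im,d,p=cam('top'); show(im,p)
for rc,X in pieces(im,p):
    if rc[0][1]>100 and rc[0][0]<650: print((ab(X).min(0)*1000).round(),(ab(X).max(0)*1000).round())
cv2.imwrite('pics/t9.png',cv2.resize(im[80:310,50:420],(800,497),interpolation=cv2.INTER_CUBIC))
E
```

```text
[ 0.54886492 -0.02900322  0.1653634 ] [ 1.12598445  0.54991957 -0.47338577]
c [523.0, 181.0] size [36.0, 36.0] ang 50 px 59
c [682.0, -174.0] size [51.0, 47.0] ang 0 px 59
c [562.0, -226.0] size [465.0, 333.0] ang 0 px 667
c [559.0, 223.0] size [459.0, 262.0] ang 0 px 639
[ 45. -35.] [78.  6.]
[ -77. -241.] [286. 232.]
```

View pics/t9.png

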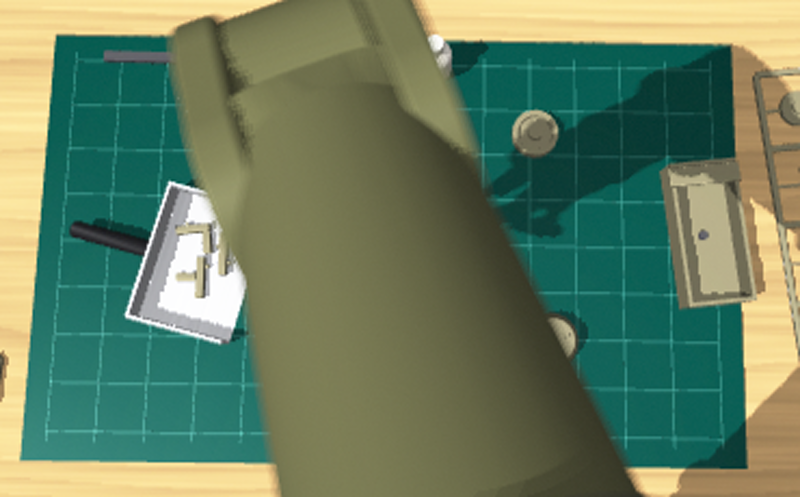

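The top view shows the elbow at (195,235), the tee at (195,275) and the straight at (225,255) in the pan, but the arm hides part of it. I'll clear the arm and check.

Emit:
send_rows([
  {"dp": [-6,0,0],"rotation": [0,0,0],"hand": 0.5},
  {"dp": [-6,0,0],"rotation": [0,0,0],"hand": 0.5},
  {"dp": [-6,0,0],"rotation": [0,0,0],"hand": 0.5},
  {"dp": [-6,0,0],"rotation": [0,0,0],"hand": 0.5},
  {"dp": [0,0,0],"rotation": [0,0,0],"hand": 0.5},
])

```text
time: 15.02
tool_pos: [0.5465, -0.2743, 0.1616]
orientation: [0.0, 0.71, 0.704, -0.002]
wrist_force: [-0.5, 0.8, 0.5]
gripper_width: 0.247
grip_force: 0.0
```

```bash
python3 - <<'E'
from h import *
im,d,p=cam('top')
for rc,X in pieces(im,p):
    if rc[0][1]>100 and max(rc[1])<100: print(np.round(rc[0]),np.round(rc[1]),(ab(X).min(0)*1000).round(),(ab(X).max(0)*1000).round())
cv2.imwrite('pics/t10.png',cv2.resize(im[80:310,50:420],(800,497),interpolation=cv2.INTER_CUBIC))
E
```

```text
[523. 181.] [36. 36.] [ 44. -35.] [78.  6.]
[547. 156.] [46. 12.] [27. -6.] [47. 39.]
[562. 189.] [32. 38.] [51. 11.] [94. 43.]
[761. 173.] [15. 69.] [ 71. 205.] [141. 235.]
```

View pics/t10.png

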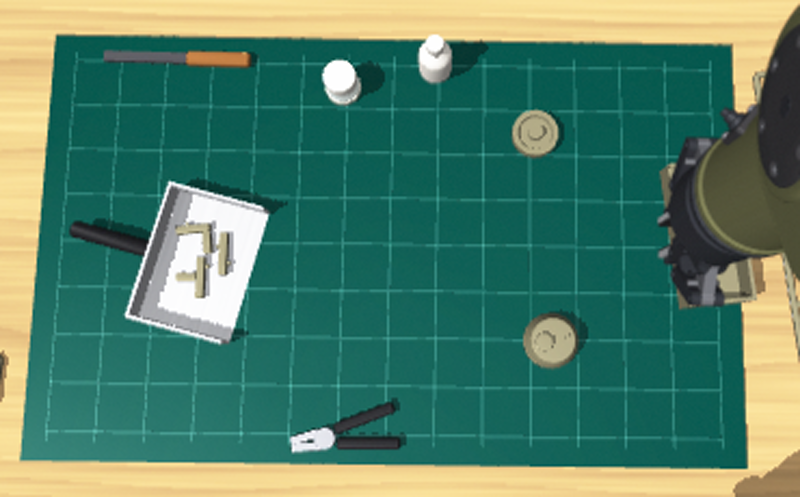

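All three offcuts lie in the pan at (195,235), (195,275) and (225,255), at least 27 mm past the mouth. Nothing else has moved, and the gripper is 16 cm up and clear.

```bash
python3 -c "
from bench import order; print(order.sign_off())"
```

```text
the job is handed in; nothing more can be done
None
```

The three offcuts are swept into the scrap pan, each at least 27 mm past the mouth in the last top view. The other parts look unmoved, and the job was handed in at about 15 s.

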